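Clamp a reagent bottle on the shaker with the cam lever

ROBOT

A 7-joint arm with a two-finger parallel gripper is mounted at the origin on a cart in front of the work surface, level with it; the furniture and walls round the work are solid. World frame = base frame: x ahead of the robot, y to its left, z up, the work surface at z = 0. Lengths are in m, angles in rad, forces in N, time in s.
With the tool pointing down it reaches from about 0.425 to 0.875 m from the base axis. Payload 9.9 kg.
Tool frame: the origin (TCP) lies between the finger pads; the fingertips stand 14 mm ahead of it and the grasp point (between the pads) lies 5 mm behind it; z points along the fingers, y is the direction in which the jaws open and shut (so a half turn about z gives the same grasp; the last joint's range is limited). The gripper opens to 85 mm and grips with 20 to 120 N. Pads are 22 mm wide; open, the fingers measure 114 mm over their backs; the gripper's body (76 mm by 85 mm) begins 54 mm behind the grasp point. The pads swing forward as they close: fully open they stand 13 mm farther back than shut.
Start: joints at [-1.407, 0.576, 0.025, 1.437, -0.015, 1.129, -0.057], TCP at [0.166, 0.654, 0.245] pointing down, gripper open.
Joint ranges: [-2.76, 2.76], [-0.34, 2.15], [-1.52, 1.57], [0.19, 2.46], [-1.09, 4.23], [0.17, 1.99], [-2.82, 2.82]. Speed limits (rad/s): [2.22, 2.22, 3.01, 3.01, 3.14, 3.14, 3.14].

INTERFACE

Orientations are given as a unit quaternion [x, y, z, w].
In Python, from workcell import telemetry, vision, order gives the robot as it stands. The module is installed in compiled form; this text tells all that it offers.
- The arm moves only by the tool send_rows, never from a script. Its argument "motion" is one flat list of numbers, 7 for each row, row after row: the shift along the tool's x, y, z in mm, then the turn, a rotation vector about the tool's x, y, z in degrees, then the closure in counts, from 0 (fully open) to 255 (shut). In form: [x, y, z, wx, wy, wz, gripper, x, y, z, wx, wy, wz, gripper, ...]. A call has exactly 8 rows; each row shifts and turns the pose as measured when the row begins, along the tool's axes as they then stand; what a row does not reach is not made up. A row lasts 1/8 s, in which the tool goes at most 62.5 mm and 10.7 degrees, less where a joint would pass 70% of its speed; a pose out of reach is approached as far as the arm can. A call is refused whole if a number of a shift passes 62.5 or a number of a turn 10.7, either way. A call with a gripper value outside its range is refused whole. The fingers move at their own pace and stop on an object; "squeeze" is the grip in N (left out, the last holds). Time passes only in rows, so rows that do not move let the fingers close, or fill a call up. It gives the time, the measured TCP pose, the force and the opening at its end, in the units of the state.
- telemetry.get_obs(): the state, without advancing time (a new reading comes with each control period).
- vision.read_camera(name): name is "side" or "top"; returns a dict with "pixels" (420x560x3 uint8, blue, green, red), "z_map" (420x560 float32, m along the optical axis (not along the pixel's ray), 0 where there is no reading), "K" (3x3 intrinsics, pixels), "rvec" (rotation vector, rad) and "tvec" (3), from world to camera coordinates, as OpenCV has them. Camera axes: x right, y down, z forward; pixel columns grow to the right and rows downward; lengths in m; the calibration is good to about 2 mm. A picture is of the moment at which its call begins.
- order.finish_job(): hands the job in, once; it reports no verdict.
Trained networks look in a picture, given as the dict that the camera call returned (one of the last four; its "shot" number tells which), for a name from the list of things; names that differ only in an ending like _2 or _b are one class to them, and where a whole thing is asked for, a point or a joint stands for the part that bears it (a point fixed in the world has none). Each returns a list of dicts, best first, with "conf" (0 to 1); they miss things now and then, are a little off and sometimes report something else, mostly with a low value. They report only what shows in the picture. A call takes as long as a camera call.
- vision.look_for(picture, target): "rect" ([centre column, centre row, width, height] in pixels, round what is visible of it).
- vision.trace(picture, target): "region" (420x560 bool, what is visible of it) and "rect" ([centre column, centre row, width, height] in pixels, round what is visible of it).
The state is a dict: "clock": time; "joint_pos": joint angles; "qvel": joint speeds; "tau": joint torques, N m; "tool_pos": TCP position; "tcp_rot": TCP orientation; "wrist_force": force on the tool from outside, world axes, zero at the start; "torque": the same for the moment, N m; "grip_width": finger opening in m.
Only numpy, scipy, OpenCV 4.12 (cv2) and the standard library are available. Lean on these libraries where they do the work, as an engineer would, in place of code of your own. Each camera call takes 0.05 s, during which the arm holds its last target.

TASK

Take the white bottle with the dark blue cap that stands near the front edge of the bench, left of the shaker (not the similar one at the back), and stand it upright on the shaker's platform between the blue V-shaped jaw and the sliding pad, while the clamp is open. Then flip the red cam lever over, away from the bottle and down, until it snaps past centre and lies flat, so that the bottle is clamped in the V. Don't tip the bottle over, and leave the other things on the bench where they are.

Things in the scene. Friction and masses are not known exactly. Their poses are not given: they have to be found in the camera images.
- bottle: loose white reagent bottle with a dark blue screw cap, about 0.17 kg. Round body 56 mm in diameter, straight up to about 80 mm, then a shoulder; the cap is 30 mm wide and its top is at 125 mm. Origin: centre of its underside; z up its axis. It starts upright on the bench, near the front edge, left of the shaker; a similar fixed bottle far back is not meant.
- shaker: fixed lab shaker: white housing 150 (x) by 270 mm (y), aluminium platform top 45 mm above the bench. Origin: centre of its underside. x points roughly away from the robot; yaw up to 0.4 rad. Along +y (the clamping direction) come the lever, the sliding pad, the bottle's place and the fixed blue V jaw (opens to -y, two faces at 45 degrees, 55 mm high above the platform).
- bay (a point): where the centre of the bottle's underside lies when home in the V jaw; on the platform top, axes as the shaker's. Clamp open: the pad's face is 43 mm from here in -y (15 mm from the seated bottle), so the bottle has most room when put down 8 mm to the -y side. The pad then pushes it home and the V centres it.
- pad: blue sliding pad with a rubber face, 44 mm wide, its face 7 to 47 mm above the platform, driven along +y by the cam (22 mm of travel at most) and sprung, so that it presses the bottle with about 12 N when clamped. Origin: lower centre of its rubber face, axes as the shaker's.
- lever (a joint): cam lever: 0 = open (leaning 0.09 rad from vertical to the shaker's -y), 1.5 = closed (level, pointing to -y, upper side 42 mm above the platform). Turns about the shaker's x through lever_pivot. A spring drives it back to 0 until it is past centre at about 0.9; then it snaps on to 1.5 and stays. It takes up to about 0.9 N m, some 10 N at the grip.
- lever_pivot (a point): the axis of the cam lever, between the blue cheeks (48 mm high above the platform, 56 mm apart over all); 35 mm above the platform and 100 mm from the bay in the shaker's -y; axes as the shaker's.
- lever_grip (a point): middle of the lever's red grip, 85 mm from the pivot axis; z runs along the lever outwards, x along the hinge axis, y to the lever's back (the side to push on: it faces the bottle when open, up when closed). The grip is 30 mm (x) by 14 mm (y) and reaches from 53 to 111 mm from the axis.
- brown_bottle: bystander, brown reagent bottle with a red cap, 64 mm in diameter, 145 mm high; origin under its centre; left of and beyond the shaker, beside the printer (another one stands far back)
- small_bottle: bystander, white bottle with a white cap, 48 mm in diameter, 105 mm high; origin under its centre; left of and beyond the shaker, nearer than the brown bottle (another one stands far back)
- beaker: bystander, empty glass beaker, 58 mm wide, 68 mm high; origin under its centre; right of the shaker
- yellow_box: bystander, yellow box 118 x 78 x 45 mm, at the front right of the bench; origin under its centre

How it is judged:
By the outcome, as a careful person would: the job done as asked, in the order asked, and still so for the second after the job is handed in, with the robot touching nothing.
It also fails if it takes over 51 s, if anything falls off the work surface, if the arm or the gripper's body presses on something with over 40 N, if the wrist force passes 120 N, or if a joint passes its speed limit or range.

## Working session

There is one attempt and no reset: what is moved stays moved. The work goes in short steps, Python scripts to look and compute and a tool call to move; the robot and the scene stay as the last step left them, time stands still between calls to the robot, and variables do not carry over. Pictures are saved under pics/ and viewed, and the job is handed in when it is done.

Besides the shell and the picture viewer there is one more tool, called as name(argument=value, ...), one argument or row to a line, values as JSON. send_rows: Moves the arm, as the interface text tells. Its arguments: {"type":"object","properties":{"motion":{"type":"array","items":{"type":"number"}},"squeeze":{"type":"number"}},"required":["motion"]}

```bash
mkdir -p pics; cat > h.py <<'E'
import numpy as np, cv2
from scipy.spatial.transform import Rotation as R
from workcell import telemetry, vision, order
def cam(p):
    return np.array(p["K"]),R.from_rotvec(np.ravel(p["rvec"])).as_matrix(),np.ravel(p["tvec"])
def cloud(p,mask=None):
    K,Rm,t=cam(p); z=p["z_map"]; m=z>0
    if mask is not None: m&=mask
    v,u=np.nonzero(m); d=z[v,u]
    c=np.stack([(u-K[0,2])/K[0,0]*d,(v-K[1,2])/K[1,1]*d,d],1)
    return (c-t)@Rm,u,v
def proj(p,X):
    return cv2.projectPoints(np.atleast_2d(np.float64(X)),np.float64(p["rvec"]),np.float64(p["tvec"]),np.float64(p["K"]),None)[0][:,0]
def st():
    o=telemetry.get_obs(); print({k:np.round(o[k],4).tolist() for k in o}); return o
E
python3 - <<'E'
from h import *
st()
for n in("side","top"):
    p=vision.read_camera(n); cv2.imwrite(f"pics/{n}0.png",p["pixels"])
    K,Rm,t=cam(p); print(n,"campos",-Rm.T@t, "fwd",Rm[2])
    for k in["bottle","shaker","pad","lever","lever_grip","brown_bottle","small_bottle","beaker","yellow_box"]:
        r=vision.trace(p,k)
        for q in r[:3]:
            X,u,v=cloud(p,q["region"])
            print(k,round(q["conf"],2),np.round(q["rect"]),np.round(np.median(X,0),3),np.round(np.percentile(X,2,axis=0),3),np.round(np.percentile(X,98,axis=0),3))
E
```

```text
{'clock': 0.0, 'joint_pos': [-1.4068, 0.5765, 0.0248, 1.4379, -0.015, 1.129, -0.0565], 'qvel': [0.0008, -0.0011, -0.0009, -0.0013, -0.001, 0.0003, -0.0], 'tau': [0.0002, -76.5741, 2.2503, -28.5973, 0.0153, 0.0127, 0.0], 'tool_pos': [0.1655, 0.654, 0.2445], 'tcp_rot': [0.1236, 0.9923, -0.0008, -0.0001], 'wrist_force': [0.4825, -0.0858, -0.578], 'torque': [-0.0353, -0.031, -0.0495], 'grip_width': 0.0856}
side campos [ 0.26114037 -0.93681221  0.958014  ] fwd [ 0.23772739  0.71137847 -0.66138216]
bottle 0.65 [227. 179.  18.  31.] [0.438 0.266 0.071] [0.414 0.255 0.006] [0.465 0.292 0.126]
shaker 0.74 [285. 242.  56.  77.] [ 0.535 -0.116  0.046] [ 0.457 -0.207  0.014] [0.631 0.046 0.174]
pad 0.64 [278. 232.   4.   8.] [ 0.532 -0.061  0.083] [ 0.525 -0.096  0.064] [ 0.537 -0.057  0.117]
lever 0.82 [286. 228.  10.  28.] [ 0.534 -0.12   0.139] [ 0.52  -0.127  0.079] [ 0.552 -0.103  0.191]
lever_grip 0.81 [284. 230.  16.  33.] [ 0.535 -0.12   0.138] [ 0.52  -0.127  0.08 ] [ 0.552 -0.101  0.191]
lever_grip 0.55 [306. 170.  19.  45.] [0.711 0.191 0.08 ] [0.687 0.179 0.006] [0.745 0.226 0.146]
b
[... 708 characters left out ...]
. 235.  15.  18.] [ 0.533 -0.107  0.096] [ 0.517 -0.126  0.044] [ 0.557 -0.088  0.193]
lever_grip 0.54 [315. 234.  17.  16.] [ 0.532 -0.108  0.099] [ 0.519 -0.122  0.082] [ 0.553 -0.092  0.193]
brown_bottle 0.76 [203. 176.  25.  30.] [0.706 0.204 0.108] [0.686 0.183 0.012] [0.743 0.237 0.148]
small_bottle 0.7 [207. 214.  17.  15.] [0.601 0.2   0.08 ] [0.585 0.184 0.011] [0.628 0.225 0.108]
beaker 0.64 [396. 208.  21.  19.] [ 0.625 -0.356  0.026] [ 0.595 -0.376 -0.002] [ 0.655 -0.324  0.069]
yellow_box 0.97 [398. 266.  50.  25.] [ 0.442 -0.346  0.045] [ 0.405 -0.405  0.01 ] [ 0.479 -0.292  0.05 ]
yellow_box 0.69 [210. 216.  15.  12.] [0.601 0.199 0.082] [0.585 0.184 0.014] [0.624 0.223 0.109]
```

View pictures.

View pics/side0.png

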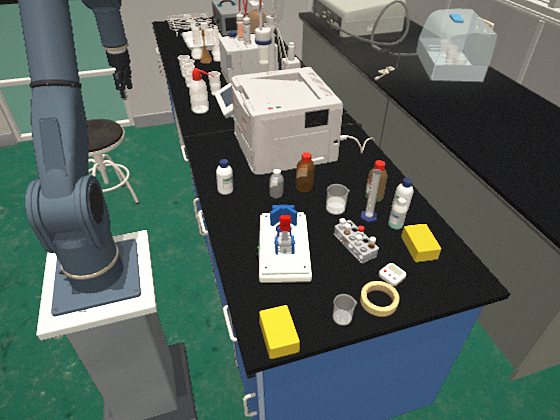

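View pics/top0.png

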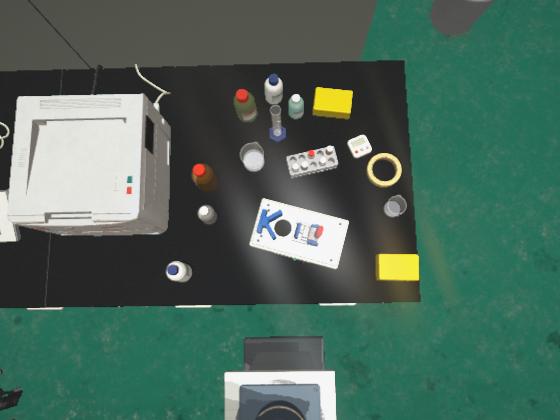

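```bash
python3 - <<'E'
from h import *
from scipy.optimize import least_squares
P=[vision.read_camera(n) for n in("side","top")]
np.save("pics/x.npy",0)
allX=[]
for p in P:
    X,u,v=cloud(p)
    c=p["pixels"][v,u]
    allX.append((X,c))
    # crops
    n="side" if p is P[0] else "top"
    r=(slice(170,300),slice(220,350)) if n=="side" else (slice(180,290),slice(230,360))
    cv2.imwrite(f"pics/{n}_c.png",cv2.resize(p["pixels"][r],None,fx=4.5,fy=4.5,interpolation=cv2.INTER_CUBIC))
# bottle circle fit, body
for X,c in allX:
    m=(np.hypot(X[:,0]-.44,X[:,1]-.28)<.06)&(X[:,2]>.015)&(X[:,2]<.078)
    B=X[m]
    f=least_squares(lambda q:np.hypot(B[:,0]-q[0],B[:,1]-q[1])-.028,[.44,.28],loss='soft_l1',f_scale=.003)
    print("body",m.sum(),f.x)
    m=(np.hypot(X[:,0]-.44,X[:,1]-.28)<.03)&(X[:,2]>.12)
    print("captop",m.sum(),X[m].mean(0),(X[m].max(0)+X[m].min(0))/2)
    # platform outline
    m=(abs(X[:,0]-.54)<.2)&(abs(X[:,1]+.06)<.22)&(abs(X[:,2]-.045)<.004)
    xy=np.float32(X[m][:,:2]); print(m.sum(),cv2.minAreaRect(xy))
    # blue
    b=(c[:,0].astype(int)-c[:,2]>50)&(X[:,2]>.05)&(abs(X[:,0]-.54)<.12)&(abs(X[:,1]+.06)<.2)
    Q=X[b]; print("blue",b.sum(),Q.min(0),Q.max(0))
    for y in np.arange(-.18,.08,.01):
        s=Q[abs(Q[:,1]-y)<.005]
        if len(s): print(round(y,3),len(s),np.round(s.min(0),3),np.round(s.max(0),3))
E
```

```text
body 226 [0.44110833 0.28595244]
captop 41 [0.44219066 0.28243962 0.12438186] [0.44271385 0.28403194 0.12503098]
1882 ((0.6075260639190674, -0.08470848202705383), (0.25748518109321594, 0.25553396344184875), 74.17395782470703)
blue 478 [ 0.50762996 -0.13399915  0.05011502] [0.61415402 0.05184804 0.10483102]
-0.13 28 [ 0.552 -0.134  0.05 ] [ 0.56  -0.125  0.096]
-0.12 26 [ 0.508 -0.123  0.051] [ 0.561 -0.115  0.095]
-0.11 11 [ 0.509 -0.114  0.08 ] [ 0.563 -0.105  0.098]
-0.1 7 [ 0.51  -0.105  0.083] [ 0.516 -0.098  0.096]
-0.09 3 [ 0.516 -0.094  0.091] [ 0.519 -0.093  0.094]
-0.08 1 [ 0.567 -0.081  0.065] [ 0.567 -0.081  0.065]
-0.07 12 [ 0.52  -0.073  0.059] [ 0.571 -0.066  0.094]
-0.06 21 [ 0.522 -0.065  0.059] [ 0.539 -0.055  0.096]
-0.05 1 [ 0.535 -0.051  0.092] [ 0.535 -0.051  0.092]
-0.02 31 [ 0.597 -0.022  0.052] [ 0.605 -0.015  0.101]
-0.01 44 [ 0.591 -0.015  0.053] [ 0.609 -0.005  0.103]
0.0 64 [ 0.53  -0.005  0.053] [0.602 0.005 0.102]
0.01 110 [0.527 0.005 0.05 ] [0.598 0.015 0.105]
0.02 66 [0.544 0.015 0.066] [0.609 0.025 0.103]
0.03 27 [0.56  0.025 0.081] [0.614 0.035 0.09
[... 475 characters left out ...]
-0.114  0.088] [ 0.562 -0.106  0.1  ]
-0.1 13 [ 0.51  -0.104  0.088] [ 0.565 -0.097  0.096]
-0.09 9 [ 0.514 -0.094  0.09 ] [ 0.52  -0.086  0.097]
-0.07 3 [ 0.563 -0.067  0.092] [ 0.568 -0.067  0.098]
-0.06 32 [ 0.53  -0.065  0.079] [ 0.569 -0.055  0.1  ]
-0.05 2 [ 0.532 -0.052  0.091] [ 0.534 -0.052  0.092]
-0.01 18 [ 0.593 -0.014  0.09 ] [ 0.606 -0.005  0.107]
0.0 17 [ 0.53  -0.003  0.09 ] [0.603 0.004 0.104]
0.01 39 [0.527 0.006 0.088] [0.598 0.015 0.105]
0.02 48 [0.534 0.015 0.086] [0.592 0.024 0.104]
0.03 55 [0.554 0.026 0.08 ] [0.613 0.035 0.104]
0.04 59 [0.554 0.035 0.081] [0.612 0.045 0.099]
0.05 38 [0.547 0.047 0.076] [0.593 0.053 0.09 ]
0.06 5 [0.549 0.056 0.083] [0.56  0.056 0.087]
```

```bash
python3 - <<'E'
from h import *
from scipy.optimize import least_squares
S=[]
for n in("side","top"):
    p=vision.read_camera(n); q=vision.trace(p,"shaker")[0]
    m=q["region"]; m=cv2.dilate(m.astype(np.uint8),np.ones((5,5)))>0
    X,u,v=cloud(p,m); c=p["pixels"][v,u].astype(int)
    k=(abs(X[:,2]-.045)<.003)
    r=cv2.minAreaRect(np.float32(X[k][:,:2])); print(n,r)
    S.append((X,c))
    r=(slice(170,300),slice(220,350)) if n=="side" else (slice(180,290),slice(230,360))
    y=0
    # fit 150x270 rectangle by distance: use bounding percentiles over yaw
    best=None
    for a in np.arange(-.4,-.1,.005):
        ca,sa=np.cos(a),np.sin(a)
        xy=X[k][:,:2]; lx=xy@[ca,sa]; ly=xy@[-sa,ca]
        ex=np.percentile(lx,[.3,99.7]);ey=np.percentile(ly,[.3,99.7])
        A=np.ptp(ex)*np.ptp(ey)
        if best is None or A<best[0]: best=(A,a,ex,ey)
    print(best)
    a=best[1];ca,sa=np.cos(a),np.sin(a)
    cen=np.array([[ca,-sa],[sa,ca]])@[best[2].mean(),best[3].mean()]; print("centre",cen)
    # V and pad in local
    L=(X[:,:2]-cen)@np.array([[ca,-sa],[sa,ca]])
    b=(c[:,0]-c[:,2]>50)&(X[:,2]>.052)
    # front V faces
    print("blue local x",np.round(np.percentile(L[b],[1,99],axis=0),3).tolist())
    for g in np.arange(-.06,.13,.008):
        s=b&(abs(L[:,1]-g)<.004)
        if s.sum(): print(round(g,3),s.sum(),np.round([L[s,0].min(),L[s,0].max(),X[s,2].min(),X[s,2].max()],3))
    red=(c[:,2]-c[:,0]>70)&(X[:,2]>.06)
    print("red",red.sum(),np.round(np.percentile(np.c_[L[red],X[red,2]],[2,50,98],axis=0),3).tolist())
E
```

```text
side ((0.5496074557304382, -0.06812144815921783), (0.2615852355957031, 0.13573598861694336), 73.83171081542969)
(np.float64(0.03434763813686436), np.float64(-0.2799999999999999), array([0.47950366, 0.61455339]), array([-0.04190385,  0.21242942]))
centre [ 0.54928759 -0.06923216]
blue local x [[-0.042, -0.06], [0.039, 0.119]]
-0.06 38 [-0.026  0.026  0.053  0.095]
-0.052 15 [-0.026  0.026  0.06   0.095]
-0.044 12 [-0.028  0.026  0.08   0.096]
-0.036 8 [-0.028  0.024  0.085  0.096]
-0.028 2 [0.021 0.024 0.091 0.092]
-0.012 1 [-0.028 -0.028  0.061  0.061]
-0.004 3 [-0.028  0.02   0.061  0.068]
0.004 30 [-0.028  0.021  0.056  0.097]
0.06 26 [-0.036  0.039  0.053  0.102]
0.068 113 [-0.042  0.039  0.053  0.102]
0.076 68 [-0.036  0.042  0.052  0.105]
0.084 44 [-0.029  0.033  0.06   0.103]
0.092 59 [-0.026  0.024  0.067  0.102]
0.1 14 [-0.01   0.011  0.07   0.099]
0.108 21 [-0.032  0.034  0.076  0.095]
0.116 17 [-0.032  0.028  0.081  0.09 ]
0.124 4 [-0.029  0.032  0.081  0.083]
red 158 [[-0.014, -0.061, 0.137], [-0.001, -0.056, 0.171], [0.011, -0.049, 0.192]]
top ((0.549444317817688, -0.0651
[... 256 characters left out ...]
 x [[-0.038, -0.054], [0.036, 0.119]]
-0.06 2 [-0.026 -0.024  0.09   0.097]
-0.052 8 [-0.028 -0.022  0.088  0.094]
-0.044 13 [-0.027  0.026  0.089  0.096]
-0.036 13 [-0.027  0.026  0.087  0.094]
-0.028 5 [-0.025  0.025  0.088  0.095]
0.004 34 [-0.021  0.019  0.082  0.1  ]
0.012 2 [-0.018 -0.006  0.089  0.092]
0.06 6 [-0.039  0.037  0.087  0.103]
0.068 29 [-0.042  0.039  0.089  0.105]
0.076 34 [-0.037  0.036  0.086  0.106]
0.084 32 [-0.029  0.027  0.09   0.104]
0.092 35 [-0.02   0.019  0.078  0.105]
0.1 28 [-0.014  0.013  0.077  0.099]
0.108 56 [-0.035  0.033  0.079  0.096]
0.116 61 [-0.033  0.033  0.079  0.089]
red 46 [[-0.013, -0.059, 0.183], [-0.001, -0.053, 0.189], [0.011, -0.048, 0.194]]
```

View pics/side_c.png

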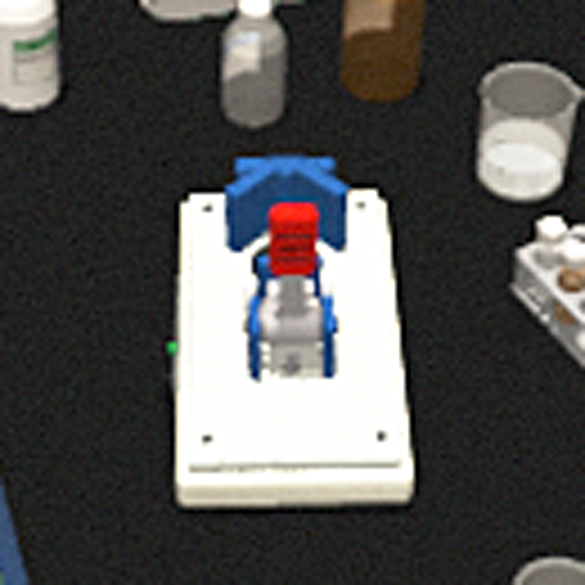

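View pics/top_c.png

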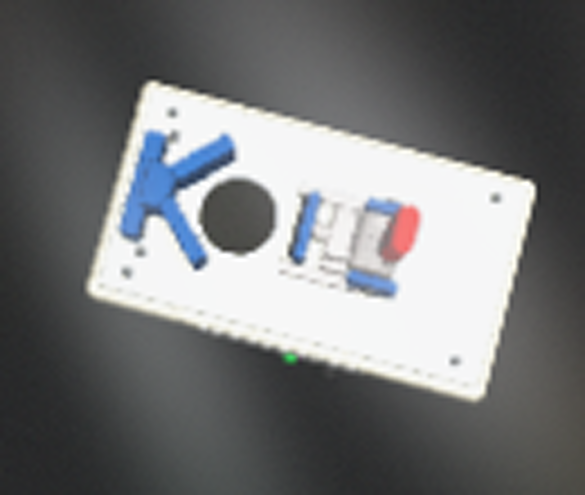

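```bash
python3 - <<'E'
from h import *
a=-.282;ca,sa=np.cos(a),np.sin(a);cen=np.array([.5493,-.067]);M=np.array([[ca,-sa],[sa,ca]])
for n in("side","top"):
    p=vision.read_camera(n); X,u,v=cloud(p); c=p["pixels"][v,u].astype(int)
    L=(X[:,:2]-cen)@M
    near=(abs(L[:,0])<.06)&(abs(L[:,1])<.13)
    dk=near&(c.max(1)<90)&(abs(X[:,2]-.045)<.006)&(L[:,1]>.01)&(L[:,1]<.09)&(abs(L[:,0])<.03)
    if dk.sum()>5: print(n,"disc",dk.sum(),np.round(L[dk].mean(0),4),np.round(L[dk].min(0),4),np.round(L[dk].max(0),4), X[dk].mean(0))
    b=near&(c[:,0]-c[:,2]>50)&(X[:,2]>.055)&(X[:,2]<.093)&(L[:,1]>.055)
    if n=="side":
        for s in(1,-1):
            k=b&(L[:,0]*s>.006)&(L[:,0]*s<.03)
            # inner faces
            w=L[k,1]+abs(L[k,0]); print(s,k.sum(),np.percentile(w,[2,10,25,50,75,90]))
            if k.sum()>5: print(np.polyfit(L[k,0],L[k,1],1))
    b=near&(c[:,0]-c[:,2]>50)&(X[:,2]>.06)&(L[:,1]<.03)&(L[:,1]>-.02)
    print("pad",np.round(np.percentile(np.c_[L[b],X[b,2]],[0,5,50,95,100],axis=0),4).tolist())
    b=near&(c[:,0]-c[:,2]>50)&(X[:,2]>.055)&(L[:,1]<-.02)
    print("cheek",np.round(np.percentile(np.c_[L[b],X[b,2]],[0,5,50,95,100],axis=0),4).tolist())
E
```

```text
side disc 8 [-0.0198  0.059 ] [-0.0236  0.0429] [-0.0134  0.0834] [ 0.54675305 -0.0048083   0.04602874]
1 57 [0.09213896 0.09413468 0.09497458 0.09644414 0.09867024 0.13142988]
[-0.79925626  0.09897234]
-1 79 [0.09057153 0.09272694 0.0940813  0.09522667 0.09820005 0.13308204]
[0.62597775 0.09418719]
pad [[-0.0274, -0.0131, 0.0604], [-0.0232, -0.0069, 0.0614], [-0.018, 0.0008, 0.0804], [0.0207, 0.0048, 0.0961], [0.0212, 0.0066, 0.0989]]
cheek [[-0.0278, -0.0649, 0.056], [-0.0265, -0.0633, 0.0613], [0.0209, -0.0592, 0.0898], [0.0258, -0.0353, 0.0951], [0.027, -0.0312, 0.0959]]
top disc 166 [-0.0028  0.0547] [-0.0247  0.031 ] [0.0206 0.0753] [ 0.5618208  -0.01363429  0.04595464]
pad [[-0.0225, 0.0031, 0.0865], [-0.0208, 0.0035, 0.0902], [-0.0033, 0.0063, 0.0936], [0.0159, 0.0096, 0.0965], [0.0187, 0.0101, 0.0973]]
cheek [[-0.0281, -0.0565, 0.0866], [-0.0277, -0.0532, 0.0877], [-0.0231, -0.0403, 0.093], [0.025, -0.0292, 0.0962], [0.0262, -0.0272, 0.0974]]
```

```bash
python3 - <<'E'
from h import *
for n in("side","top"):
    p=vision.read_camera(n); X,u,v=cloud(p); c=p["pixels"][v,u].astype(int)
    m=(np.hypot(X[:,0]-.4415,X[:,1]-.286)<.05)
    for z in np.arange(.06,.13,.006):
        k=m&(abs(X[:,2]-z)<.003)
        if k.sum(): print(n,round(z,3),k.sum(),"r",np.round(np.percentile(np.hypot(X[k,0]-.4415,X[k,1]-.286),[10,50,90]),3),"xspan",np.round([X[k,0].min(),X[k,0].max()],3),c[k].mean(0).round())
    r=(slice(150,205),slice(195,255)) if n=="side" else (slice(250,295),slice(155,205))
    cv2.imwrite(f"pics/b{n}.png",cv2.resize(p["pixels"][r],None,fx=8,fy=8,interpolation=cv2.INTER_CUBIC))
# work out move
o=st()
T=R.from_quat(o["tcp_rot"]); a=-.282
D=R.from_matrix(np.array([[-np.cos(a),-np.sin(a),0],[-np.sin(a),np.cos(a),0],[0,0,-1]]).T) 
D=R.from_matrix(np.column_stack([[-np.cos(a),-np.sin(a),0],[-np.sin(a),np.cos(a),0],[0,0,-1]]))
print("turn",np.degrees((T.inv()*D).as_rotvec()))
print("shift mm",T.inv().apply(np.array([.4418,.2865,.20])-o["tool_pos"])*1000)
E
```

```text
side 0.06 27 r [0.025 0.028 0.03 ] xspan [0.414 0.465] [136. 155. 145.]
side 0.066 19 r [0.025 0.028 0.03 ] xspan [0.414 0.465] [119. 142. 125.]
side 0.072 24 r [0.026 0.028 0.03 ] xspan [0.414 0.467] [165. 175. 181.]
side 0.078 21 r [0.025 0.027 0.029] xspan [0.415 0.462] [179. 190. 199.]
side 0.084 26 r [0.025 0.028 0.03 ] xspan [0.415 0.468] [200. 210. 215.]
side 0.09 31 r [0.022 0.026 0.029] xspan [0.416 0.468] [231. 238. 242.]
side 0.096 40 r [0.017 0.022 0.026] xspan [0.418 0.465] [238. 243. 245.]
side 0.102 26 r [0.013 0.018 0.021] xspan [0.42  0.461] [233. 235. 236.]
side 0.108 13 r [0.013 0.015 0.018] xspan [0.427 0.457] [130. 118. 117.]
side 0.114 12 r [0.013 0.014 0.017] xspan [0.429 0.457] [69. 38. 31.]
side 0.12 14 r [0.01  0.013 0.017] xspan [0.429 0.453] [92. 56. 48.]
side 0.126 32 r [0.006 0.011 0.015] xspan [0.43  0.456] [132.  84.  74.]
top 0.06 6 r [0.026 0.028 0.028] xspan [0.414 0.434] [120. 128. 127.]
top 0.066 10 r [0.027 0.027 0.028] xspan [0.417 0.457] [112. 123. 120.]
top 0.072 14 r [0.026 0.027 0.028] xspan [0.414 0.465] [111. 120. 118.]
top 0.078 8 r [0.02
[... 432 characters left out ...]
0.014 0.015] xspan [0.435 0.457] [132. 131. 133.]
top 0.12 16 r [0.008 0.012 0.014] xspan [0.43  0.454] [117.  80.  71.]
top 0.126 71 r [0.005 0.01  0.015] xspan [0.429 0.457] [143.  99.  90.]
{'clock': 1.5, 'joint_pos': [-1.4068, 0.5757, 0.0249, 1.4371, -0.015, 1.129, -0.0565], 'qvel': [0.0023, -0.001, 0.0001, 0.0005, -0.0003, 0.0013, 0.0006], 'tau': [0.0002, -76.5509, 2.2491, -28.629, 0.0154, 0.0029, 0.0], 'tool_pos': [0.1655, 0.6544, 0.2453], 'tcp_rot': [0.1236, 0.9923, -0.0, -0.0], 'wrist_force': [0.0013, 0.4982, -0.0285], 'torque': [-0.0787, 0.0048, -0.0049], 'grip_width': 0.0856}
turn [-2.95458956e-03 -5.29557739e-04  1.96232203e+00]
shift mm [-358.05138632 -288.91215927   45.27952362]
```

View pics/bside.png

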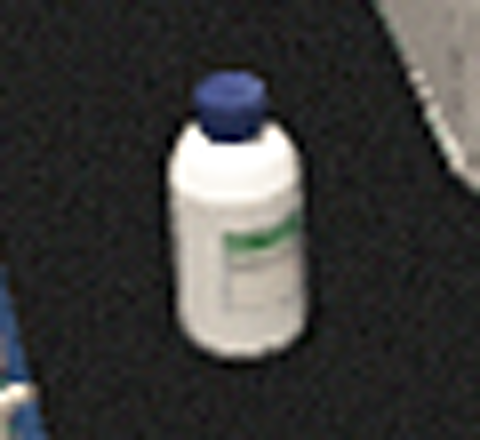

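send_rows(
  motion=[-25,-20,2,0,0,0.3,60,-44,-36,3,0,0,0.3,60,-48,-39,3,0,0,0.3,60,-48,-39,3,0,0,0.3,60,-48,-39,3,0,0,0.3,60,-48,-39,3,0,0,0.3,60,-48,-39,3,0,0,0.2,60,-30,-24,3,0,0,0,60],
  squeeze=25,
)

```text
clock: 2.5
tool_pos: [0.4233, 0.2968, 0.2212]
tcp_rot: [0.138, 0.99, 0.002, 0.0]
wrist_force: [0.5, 0.5, 0.8]
grip_width: 0.0656
```

```bash
cat >> h.py <<'E'
A=-.282
UX=np.array([np.cos(A),np.sin(A),0]); UY=np.array([-np.sin(A),np.cos(A),0])
D=R.from_matrix(np.column_stack([-UX,UY,[0,0,-1]]))
def to(target):
    o=st(); T=R.from_quat(o["tcp_rot"])
    print("turn",np.degrees((T.inv()*D).as_rotvec()).round(2),"shift mm",(T.inv().apply(np.array(target)-o["tool_pos"])*1000).round(1))
E
python3 -c "
from h import *
to([.4418,.2865,.119])"
```

```text
{'clock': 2.5, 'joint_pos': [-0.7584, 0.367, 0.0798, 1.8897, -0.0402, 0.8824, 0.6349], 'qvel': [0.5539, 0.0167, 0.0404, 0.0524, -0.0421, -0.0787, 0.6385], 'tau': [-3.212, -57.0913, 2.7837, -23.8285, 0.2518, 0.2847, -1.0552], 'tool_pos': [0.4233, 0.2968, 0.2212], 'tcp_rot': [0.1383, 0.9904, 0.0023, 0.0005], 'wrist_force': [0.4918, 0.5071, 0.8272], 'torque': [0.0122, -0.0438, 0.0055], 'grip_width': 0.0656}
turn [0.26 0.02 0.26] shift mm [-20.6  -5.3 102.2]
```

send_rows(
  motion=[-10,-2,15,0.2,0,0.2,60,-4,-1,20,0,0,0,60,0,0,15,0,0,0,60,0,0,5,0,0,0,60,0,0,0,0,0,0,60,0,0,0,0,0,0,60,0,0,0,0,0,0,60,0,0,0,0,0,0,60],
)

```text
clock: 3.5
tool_pos: [0.438, 0.2906, 0.1653]
tcp_rot: [0.141, 0.99, 0.002, 0.001]
wrist_force: [-0.4, 0.2, -0.3]
grip_width: 0.0654
```

```bash
python3 - <<'E'
from h import *
to([.4418,.2865,.119])
for n in("side","top"):
    p=vision.read_camera(n)
    uv=proj(p,[[.4418,.2865,.125]])[0]; print(uv)
    u,v=int(uv[0]),int(uv[1])
    cv2.imwrite(f"pics/g1{n}.png",cv2.resize(p["pixels"][max(0,v-45):v+45,u-45:u+45],None,fx=6,fy=6,interpolation=cv2.INTER_CUBIC))
E
```

```text
{'clock': 3.5, 'joint_pos': [-0.7273, 0.4476, 0.0756, 1.9399, -0.049, 0.7517, 0.6639], 'qvel': [-0.0003, -0.003, -0.0022, -0.0022, 0.0016, 0.002, -0.0015], 'tau': [-0.0508, -59.4432, 2.377, -21.717, 0.0027, -0.0232, -0.0003], 'tool_pos': [0.438, 0.2906, 0.1653], 'tcp_rot': [0.1412, 0.99, 0.0017, 0.0012], 'wrist_force': [-0.3612, 0.2159, -0.3337], 'torque': [0.0189, 0.0714, 0.0076], 'grip_width': 0.0654}
turn [ 0.22  0.1  -0.08] shift mm [-4.7 -3.  46.3]
[223.14505637 160.66483629]
[172.14979489 269.46670529]
```

View pics/g1side.png

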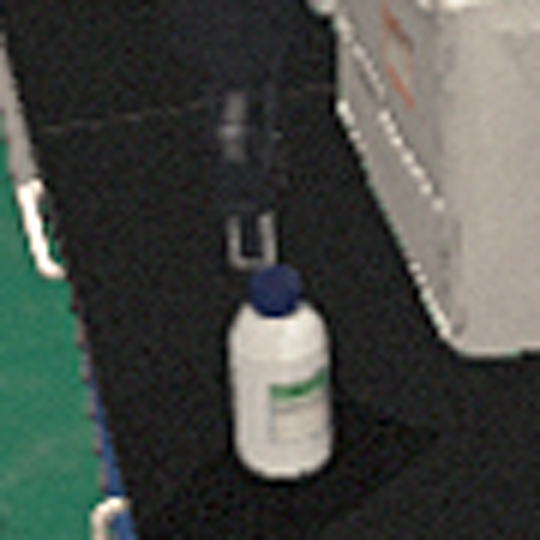

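View pics/g1top.png

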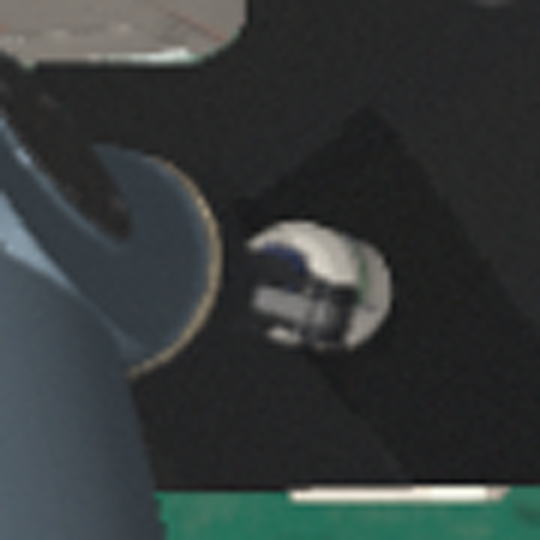

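```bash
python3 - <<'E'
from h import *
o=telemetry.get_obs(); T=R.from_quat(o["tcp_rot"]); 
for n in("side","top"):
    p=vision.read_camera(n); u0,v0=np.array(proj(p,[[.4418,.2865,.125]])[0]).astype(int)
    for s in(-1,0,1):
        for z in(.014,-.005,-.03):
            X=o["tool_pos"]+T.apply([0,s*.033,z]); print(n,s,z,X.round(3),((proj(p,X)[0]-[u0-45,v0-45])*6).round())
    # depth cloud around hand
    X,u,v=cloud(p); m=(np.hypot(X[:,0]-.438,X[:,1]-.29)<.07)&(X[:,2]>.135)&(X[:,2]<.2)
    for zz in np.arange(.14,.2,.01):
        k=m&(abs(X[:,2]-zz)<.005)
        if k.sum(): print(zz.round(3),k.sum(),((X[k]-o["tool_pos"])@T.as_matrix()).min(0).round(3),((X[k]-o["tool_pos"])@T.as_matrix()).max(0).round(3))
E
```

```text
side -1 0.014 [0.429 0.259 0.151] [254. 266.]
side -1 -0.005 [0.429 0.259 0.17 ] [251. 237.]
side -1 -0.03 [0.429 0.259 0.195] [247. 199.]
side 0 0.014 [0.438 0.291 0.151] [259. 233.]
side 0 -0.005 [0.438 0.29  0.17 ] [256. 205.]
side 0 -0.03 [0.438 0.29  0.195] [252. 167.]
side 1 0.014 [0.447 0.322 0.151] [264. 201.]
side 1 -0.005 [0.447 0.322 0.17 ] [261. 173.]
side 1 -0.03 [0.447 0.322 0.195] [257. 135.]
0.16 11 [-0.012 -0.044  0.001] [0.007 0.036 0.007]
0.17 23 [-0.013 -0.051 -0.01 ] [ 0.009  0.037 -0.   ]
0.18 24 [-0.012 -0.051 -0.02 ] [ 0.008  0.033 -0.01 ]
0.19 11 [-0.012 -0.049 -0.029] [ 0.006 -0.035 -0.02 ]
top -1 0.014 [0.429 0.259 0.151] [316. 299.]
top -1 -0.005 [0.429 0.259 0.17 ] [305. 297.]
top -1 -0.03 [0.429 0.259 0.195] [291. 296.]
top 0 0.014 [0.438 0.291 0.151] [246. 279.]
top 0 -0.005 [0.438 0.29  0.17 ] [234. 278.]
top 0 -0.03 [0.438 0.29  0.195] [218. 275.]
top 1 0.014 [0.447 0.322 0.151] [176. 259.]
top 1 -0.005 [0.447 0.322 0.17 ] [163. 258.]
top 1 -0.03 [0.447 0.322 0.195] [146. 255.]
```

send_rows(
  motion=[-4,-2.5,6,0.2,0,0,60,-1,-0.5,16,0,0,0,60,0,0,16,0,0,0,60,0,0,8,0,0,0,60,0,0,0,0,0,0,150,0,0,0,0,0,0,200,0,0,0,0,0,0,240,0,0,0,0,0,0,240],
  squeeze=30,
)

```text
clock: 4.7
tool_pos: [0.4436, 0.2852, 0.1179]
tcp_rot: [0.142, 0.99, 0.0, 0.002]
wrist_force: [-0.5, 0.3, -1.1]
grip_width: 0.0282
```

```bash
python3 - <<'E'
from h import *
to([.4418,.2865,.119])
E
```

```text
{'clock': 4.7, 'joint_pos': [-0.7087, 0.5172, 0.0687, 1.9833, -0.0532, 0.6406, 0.6799], 'qvel': [-0.0001, -0.0032, -0.0011, -0.0036, 0.0007, 0.0027, 0.0006], 'tau': [-0.0084, -62.9787, 2.6669, -19.3677, 0.0125, -0.0277, 0.0001], 'tool_pos': [0.4436, 0.2852, 0.1179], 'tcp_rot': [0.1418, 0.9899, 0.0, 0.0015], 'wrist_force': [-0.4937, 0.3023, -1.0897], 'torque': [-0.0094, 0.0023, 0.0158], 'grip_width': 0.0282}
turn [ 0.02  0.17 -0.15] shift mm [ 2.1  0.7 -1.1]
```

send_rows(
  motion=[0,0,-6,0,0,0,245,0,0,-15,0,0,0,245,0,0,-25,0,0,0,245,0,0,-30,0,0,0,245,0,0,-30,0,0,0,245,0,0,-20,0,0,0,245,0,0,-8,0,0,0,245,0,0,0,0,0,0,245],
)

```text
clock: 5.7
tool_pos: [0.4428, 0.2846, 0.2621]
tcp_rot: [0.142, 0.99, 0.001, 0.003]
wrist_force: [0.1, 0.5, -1.6]
grip_width: 0.0277
```

```bash
python3 - <<'E'
from h import *
to([.5638-.008*.278,-.0135-.008*.96,.250])
p=vision.read_camera("side"); cv2.imwrite("pics/l1.png",cv2.resize(p["pixels"][90:210,170:290],None,fx=5,fy=5,interpolation=cv2.INTER_CUBIC))
E
```

```text
{'clock': 5.7, 'joint_pos': [-0.7299, 0.3373, 0.0936, 1.8096, -0.0344, 0.9912, 0.663], 'qvel': [0.0005, -0.0015, -0.0008, 0.0062, -0.0003, 0.0008, -0.0015], 'tau': [0.0124, -57.3027, 2.1681, -27.6928, 0.0351, 0.1975, -0.0098], 'tool_pos': [0.4428, 0.2846, 0.2621], 'tcp_rot': [0.142, 0.9899, 0.001, 0.0026], 'wrist_force': [0.0939, 0.4868, -1.6275], 'torque': [0.0007, -0.0084, -0.0459], 'grip_width': 0.0277}
turn [ 0.16  0.27 -0.17] shift mm [-199.9 -260.1   12.3]
```

View pics/l1.png

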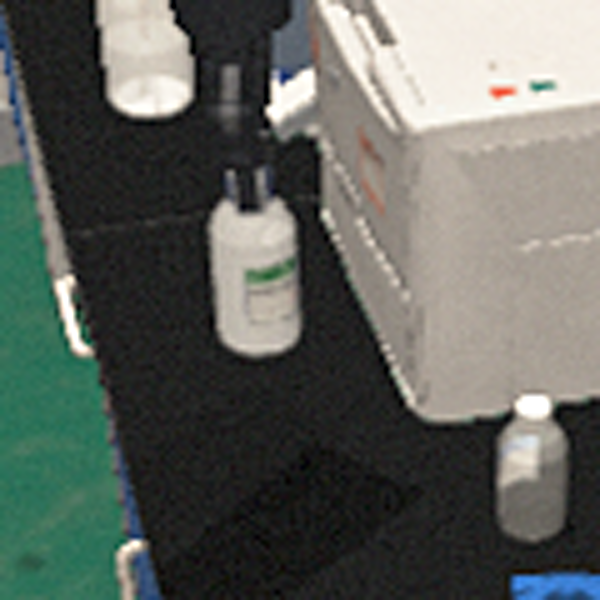

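send_rows(
  motion=[-10,-13,0,0,0,0,245,-22,-29,0,0,0,0,245,-31,-40,0,0,0,0,245,-34,-44,0,0,0,0,245,-34,-44,0,0,0,0,245,-31,-40,0,0,0,0,245,-22,-29,0,0,0,0,245,-8,-10,0,0,0,0,245],
)

```text
clock: 6.75
tool_pos: [0.5576, -0.0262, 0.2555]
tcp_rot: [0.143, 0.99, -0.003, -0.003]
wrist_force: [0.7, 0.2, -1.3]
grip_width: 0.0284
```

```bash
python3 - <<'E'
from h import *
to([.5638-.008*.278,-.0135-.008*.96,.250])
E
```

```text
{'clock': 6.75, 'joint_pos': [-0.1683, 0.4004, 0.1857, 1.7362, -0.0777, 1.0186, 1.3285], 'qvel': [0.1767, 0.0682, -0.0058, -0.0917, -0.0283, 0.0433, 0.1921], 'tau': [-0.1591, -61.2196, 4.3878, -27.2648, 0.2566, -0.0951, 0.0064], 'tool_pos': [0.5576, -0.0262, 0.2555], 'tcp_rot': [0.1428, 0.9897, -0.0034, -0.0026], 'wrist_force': [0.6882, 0.157, -1.3237], 'torque': [0.0263, -0.0323, 0.0351], 'grip_width': 0.0284}
turn [-0.42 -0.24 -0.26] shift mm [-2.5  6.   5.4]
```

send_rows(
  motion=[-2,5,4,-0.4,-0.2,-0.2,245,0,0,8,0,0,0,245,0,0,5,0,0,0,245,0,0,0,0,0,0,245,0,0,0,0,0,0,245,0,0,0,0,0,0,245,0,0,0,0,0,0,245,0,0,0,0,0,0,245],
)

```text
clock: 7.75
tool_pos: [0.5596, -0.0181, 0.2362]
tcp_rot: [0.139, 0.99, 0.001, -0.002]
wrist_force: [-0.4, 0.2, -0.4]
grip_width: 0.0281
```

```bash
cat > m.py <<'E'
from h import *
from scipy.optimize import least_squares
import sys
tag=sys.argv[1]
o=st()
cen=np.array([.5493,-.067]); M=np.array([[np.cos(A),-np.sin(A)],[np.sin(A),np.cos(A)]])
t=(o["tool_pos"][:2]-cen)@M; print("tcp local",t.round(4)); zu=o["tool_pos"][2]-.118
for n in("side","top"):
    p=vision.read_camera(n); X,u,v=cloud(p); c=p["pixels"][v,u].astype(int); L=(X[:,:2]-cen)@M
    m=(np.hypot(*(L-t).T)<.036)&(X[:,2]>max(zu+.01,.06 if n=="top" else .05))&(X[:,2]<zu+.085)&(c.max(1)-c.min(1)<45)&(c.max(1)>90)
    B=L[m]
    f=least_squares(lambda q:np.hypot(B[:,0]-q[0],B[:,1]-q[1])-.028,t,loss='soft_l1',f_scale=.002)
    print(n,"body local",m.sum(),f.x.round(4),"zmin",X[m,2].min().round(3))
    near=(abs(L[:,0])<.06)&(abs(L[:,1])<.13); bl=near&(c[:,0]-c[:,2]>50)
    b=bl&(X[:,2]>.055)&(X[:,2]<.095)&(L[:,1]>.055)&(abs(L[:,0])<.034)&(abs(L[:,0])>.008)
    for s in(1,-1):
        k=b&(L[:,0]*s>0)
        if k.sum()>3:
            w=L[k,1]+abs(L[k,0]); print(" V inner",s,k.sum(),np.percentile(w,[5,25,50]).round(4))
    b=bl&(X[:,2]>.094)&(L[:,1]>.05)
    if b.sum(): print(" Vtop",b.sum(),"x",L[b,0].min().round(4),L[b,0].max().round(4),"inner",np.percentile((L[b].sum(1))[L[b,0]>0],[3,50,97]).round(4),np.percentile((L[b,1]-L[b,0])[L[b,0]<0],[3,50,97]).round(4))
    b=bl&(X[:,2]>.085)&(L[:,1]<.03)&(L[:,1]>-.01)
    if b.sum(): print(" padtop",b.sum(),"y",np.percentile(L[b,1],[2,50,98]).round(4))
    uv=proj(p,[*o["tool_pos"][:2],.09])[0].astype(int)
    w=50
    cv2.imwrite(f"pics/{tag}{n}.png",cv2.resize(p["pixels"][uv[1]-w:uv[1]+w,uv[0]-w:uv[0]+w],None,fx=6,fy=6,interpolation=cv2.INTER_CUBIC))
E
python3 m.py p1
```

```text
{'clock': 7.75, 'joint_pos': [-0.1701, 0.4195, 0.1753, 1.7617, -0.0884, 0.9707, 1.3331], 'qvel': [0.0013, -0.0013, -0.0006, -0.0017, 0.0014, 0.0023, -0.0011], 'tau': [-0.0706, -61.6075, 3.5651, -26.3988, -0.0019, 0.0275, -0.0002], 'tool_pos': [0.5596, -0.0181, 0.2362], 'tcp_rot': [0.1386, 0.9903, 0.0007, -0.0015], 'wrist_force': [-0.4134, 0.2128, -0.3595], 'torque': [-0.0215, 0.0098, -0.0295], 'grip_width': 0.0281}
tcp local [-0.0037  0.0499]
side body local 366 [-0.0064  0.049 ] zmin 0.128
 V inner 1 52 [0.0923 0.0952 0.0966]
 V inner -1 35 [0.0921 0.0933 0.0948]
 Vtop 34 x -0.0415 0.0417 inner [0.0933 0.1009 0.1105] [0.0983 0.1051 0.1098]
 padtop 10 y [-0.003   0.0005  0.0057]Traceback (most recent call last):
  File "m.py", line 13, in <module>
    print(n,"body local",m.sum(),f.x.round(4),"zmin",X[m,2].min().round(3))
                                                     ~~~~~~~~~~^^
    return umr_minimum(a, axis, None, out, keepdims, initial, where)
ValueError: zero-size array to reduction operation minimum which has no identity
```

View pics/p1side.png

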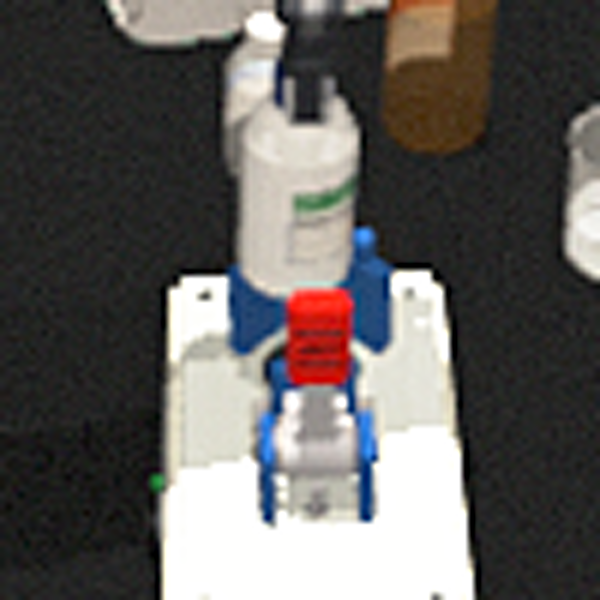

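send_rows(
  motion=[-5.5,-2,0,0.2,0,0.2,245,0,0,0,0,0,0,245,0,0,6,0,0,0,245,0,0,10,0,0,0,245,0,0,10,0,0,0,245,0,0,5,0,0,0,245,0,0,0,0,0,0,245,0,0,0,0,0,0,245],
)

```text
clock: 8.85
tool_pos: [0.5642, -0.022, 0.2022]
tcp_rot: [0.141, 0.99, -0.001, -0.003]
wrist_force: [0.9, -0.1, -0.6]
grip_width: 0.0282
```

```bash
sed -i 's/for n in("side","top")/for n in("side",)/' m.py; python3 m.py p2
```

```text
{'clock': 8.85, 'joint_pos': [-0.1601, 0.4631, 0.171, 1.7931, -0.0949, 0.8988, 1.3413], 'qvel': [0.0012, 0.0016, -0.0013, 0.0008, -0.0005, -0.0019, -0.0003], 'tau': [-0.0094, -63.3278, 3.8465, -24.7517, 0.0212, 0.0359, 0.0015], 'tool_pos': [0.5642, -0.022, 0.2022], 'tcp_rot': [0.1406, 0.9901, -0.0013, -0.0025], 'wrist_force': [0.8993, -0.0758, -0.5694], 'torque': [0.0223, 0.0142, 0.0042], 'grip_width': 0.0282}
tcp local [0.0018 0.0474]
side body local 252 [-0.001   0.0464] zmin 0.095
 V inner 1 27 [0.0934 0.0946 0.0963]
 V inner -1 9 [0.0913 0.0937 0.1383]
 Vtop 31 x -0.0415 0.0418 inner [0.0942 0.1018 0.11  ] [0.0963 0.1031 0.1108]
 padtop 9 y [-0.0007  0.0021  0.0055]
```

View pics/p2side.png

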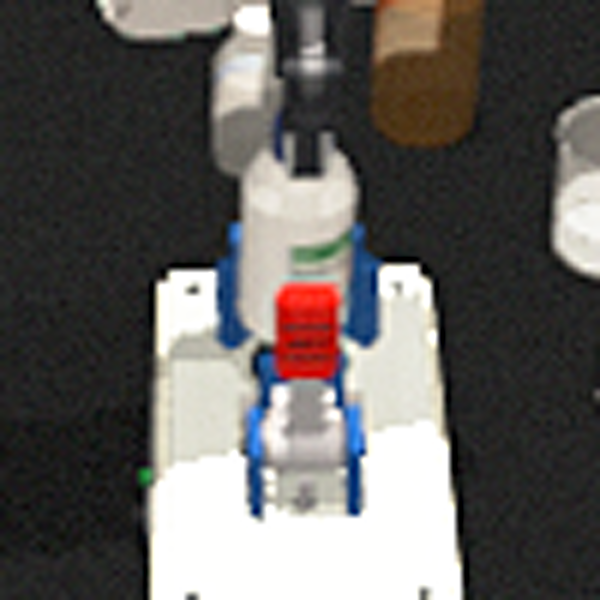

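send_rows(
  motion=[0.5,0,8,-0.3,-0.1,0,245,0,0,9,0,0,0,245,0,0,9,0,0,0,245,0,0,5,0,0,0,245,0,0,3,0,0,0,245,0,0,0,0,0,0,245,0,0,0,0,0,0,245,0,0,0,0,0,0,245],
)

```text
clock: 9.9
tool_pos: [0.5639, -0.0218, 0.1662]
tcp_rot: [0.141, 0.99, 0.001, -0.001]
wrist_force: [-0.6, -0.5, -1.2]
grip_width: 0.0279
```

```bash
python3 m.py p3
```

```text
{'clock': 9.9, 'joint_pos': [-0.1485, 0.5024, 0.1587, 1.8398, -0.1095, 0.8089, 1.3553], 'qvel': [-0.0004, -0.0012, 0.0001, -0.0023, 0.0013, -0.0001, -0.0002], 'tau': [0.0021, -64.9507, 3.9563, -23.0809, -0.0019, 0.0155, 0.0005], 'tool_pos': [0.5639, -0.0218, 0.1662], 'tcp_rot': [0.1406, 0.9901, 0.0014, -0.0008], 'wrist_force': [-0.6068, -0.4586, -1.2356], 'torque': [-0.0754, 0.0574, 0.0351], 'grip_width': 0.0279}
tcp local [0.0014 0.0475]
side body local 131 [-0.0017  0.0473] zmin 0.059
 V inner 1 22 [0.0945 0.096  0.0976]
 V inner -1 13 [0.0921 0.0942 0.1383]
 Vtop 34 x -0.0415 0.0387 inner [0.0862 0.0999 0.109 ] [0.0936 0.1017 0.1079]
 padtop 9 y [-0.0013  0.0023  0.0089]
```

View pics/p3side.png

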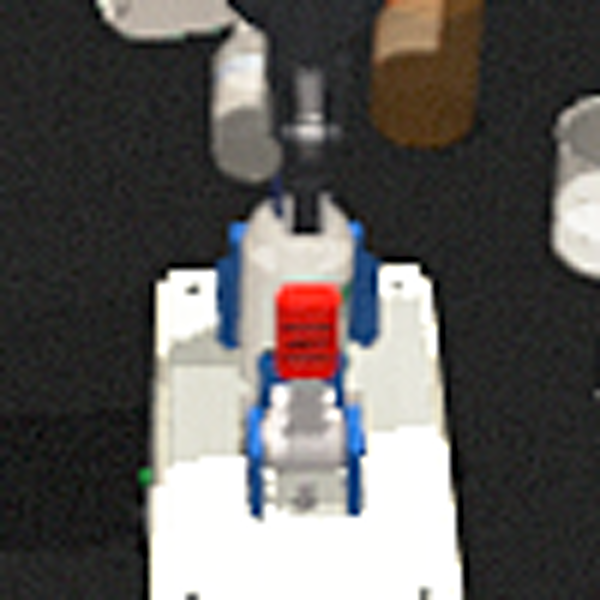

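send_rows(
  motion=[0,0,1.5,0,0,0,245,0,0,1,0,0,0,245,0,0,1,0,0,0,245,0,0,0,0,0,0,245,0,0,0,0,0,0,245,0,0,0,0,0,0,245,0,0,0,0,0,0,245,0,0,0,0,0,0,245],
)

```text
clock: 10.95
tool_pos: [0.564, -0.0218, 0.1627]
tcp_rot: [0.141, 0.99, 0.001, -0.001]
wrist_force: [-0.5, 0.2, -1.8]
grip_width: 0.028
```

```bash
python3 -c "
from h import *
st()"
```

```text
{'clock': 10.95, 'joint_pos': [-0.1477, 0.5066, 0.1576, 1.8438, -0.1106, 0.8002, 1.3563], 'qvel': [-0.0023, -0.0014, 0.0011, 0.0008, -0.0009, -0.0001, 0.0001], 'tau': [-0.001, -65.2499, 3.976, -22.9444, -0.0018, 0.0132, 0.0001], 'tool_pos': [0.564, -0.0218, 0.1627], 'tcp_rot': [0.1406, 0.9901, 0.0015, -0.0005], 'wrist_force': [-0.5316, 0.2101, -1.784], 'torque': [0.007, 0.0299, 0.0135], 'grip_width': 0.028}
```

send_rows(
  motion=[0,0,0.8,0,0,0,245,0,0,0.8,0,0,0,245,0,0,0,0,0,0,245,0,0,0,0,0,0,245,0,0,0,0,0,0,245,0,0,0,0,0,0,245,0,0,0,0,0,0,245,0,0,0,0,0,0,245],
)

```text
clock: 11.95
tool_pos: [0.5652, -0.0217, 0.1625]
tcp_rot: [0.141, 0.99, 0.002, 0.001]
wrist_force: [-0.1, 1.1, 0.5]
grip_width: 0.0281
```

```bash
python3 -c "
from h import *
st()"
```

```text
{'clock': 11.95, 'joint_pos': [-0.1473, 0.507, 0.1572, 1.8437, -0.1111, 0.7968, 1.3567], 'qvel': [0.0004, -0.0007, 0.0006, 0.001, 0.0016, -0.0012, -0.0024], 'tau': [0.0306, -64.3839, 3.9215, -22.5288, -0.0069, -0.0359, 0.0011], 'tool_pos': [0.5652, -0.0217, 0.1625], 'tcp_rot': [0.1406, 0.9901, 0.0018, 0.001], 'wrist_force': [-0.124, 1.0679, 0.5042], 'torque': [-0.0089, 0.051, 0.0123], 'grip_width': 0.0281}
```

send_rows(
  motion=[0,0,0,0,0,0,170,0,0,0,0,0,0,130,0,0,0,0,0,0,100,0,0,-10,0,0,0,80,0,0,-25,0,0,0,80,0,0,-30,0,0,0,80,0,0,-25,0,0,0,80,0,0,0,0,0,0,200],
)

```text
clock: 12.95
tool_pos: [0.5651, -0.0222, 0.2577]
tcp_rot: [0.141, 0.99, 0.002, 0.001]
wrist_force: [0.3, 0.1, -0.8]
grip_width: 0.0418
```

```bash
python3 - <<'E'
from h import *
o=st()
p=vision.read_camera("side"); cv2.imwrite("pics/r1.png",cv2.resize(p["pixels"][180:280,235:335],None,fx=6,fy=6,interpolation=cv2.INTER_CUBIC))
E
```

```text
{'clock': 12.95, 'joint_pos': [-0.1654, 0.4044, 0.1807, 1.7223, -0.0869, 1.019, 1.3347], 'qvel': [-0.0014, 0.0135, -0.0042, 0.0286, 0.0004, -0.0061, 0.0018], 'tau': [-0.069, -61.8969, 3.5888, -27.7578, 0.033, 0.4872, -0.0459], 'tool_pos': [0.5651, -0.0222, 0.2577], 'tcp_rot': [0.1408, 0.99, 0.0018, 0.0015], 'wrist_force': [0.3016, 0.1253, -0.8377], 'torque': [-0.0143, 0.0179, 0.0445], 'grip_width': 0.0418}
```

View pics/r1.png

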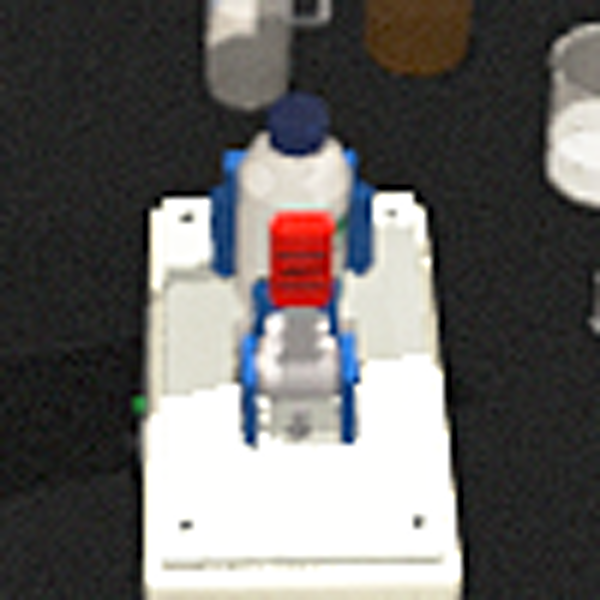

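send_rows(
  motion=[1,-16,0,0,0,0,255,2,-24,0,0,0,0,255,1,-18,10,0,0,0,255,0,-6,18,0,0,0,255,0,0,22,0,0,0,255,0,0,18,0,0,0,255,0,0,6,0,0,0,255,0,0,0,0,0,0,255],
)

```text
clock: 14.0
tool_pos: [0.5361, -0.0908, 0.1737]
tcp_rot: [0.143, 0.99, 0.0, -0.004]
wrist_force: [0.3, 0.0, -0.4]
grip_width: -0.0002
```

```bash
cat > q.py <<'E'
from h import *
import sys
o=st(); cen=np.array([.5493,-.067]); M=np.array([[np.cos(A),-np.sin(A)],[np.sin(A),np.cos(A)]])
T=R.from_quat(o["tcp_rot"]); print("turn to D",np.degrees((T.inv()*D).as_rotvec()).round(2))
t=(o["tool_pos"][:2]-cen)@M; print("tcp local",t.round(4),"corner rel pivot y,z",((t[1]+.0455-.0145)*1000).round(1),((o["tool_pos"][2]-.014-.08)*1000).round(1))
F=o["wrist_force"]; print("F local",(F@UX).round(1),(F@UY).round(1),F[2].round(1))
p=vision.read_camera("side"); X,u,v=cloud(p); c=p["pixels"][v,u].astype(int); L=(X[:,:2]-cen)@M
r=(abs(L[:,0])<.05)&(L[:,1]<.05)&(L[:,1]>-.2)&(X[:,2]>.06)&(c[:,2]-c[:,0]>70)&(c[:,2]-c[:,1]>70)
if r.sum(): print("red",r.sum(),np.percentile(np.c_[L[r],X[r,2]],[3,50,97],axis=0).round(3).tolist())
k=(np.hypot(*(L-t).T)<.03)&(X[:,2]>o["tool_pos"][2]-.02)&(X[:,2]<o["tool_pos"][2]+.02)&~r
if k.sum(): print("finger",k.sum(),np.percentile(np.c_[L[k],X[k,2]],[3,50,97],axis=0).round(3).tolist())
cv2.imwrite(f"pics/{sys.argv[1]}.png",cv2.resize(p["pixels"][180:280,235:335],None,fx=6,fy=6,interpolation=cv2.INTER_CUBIC))
E
python3 q.py v1
```

```text
{'clock': 14.0, 'joint_pos': [-0.0377, 0.4706, 0.1761, 1.8775, -0.1108, 0.8112, 1.4801], 'qvel': [0.0067, 0.0008, 0.0028, 0.0029, -0.0005, -0.002, 0.0048], 'tau': [0.0593, -60.6389, 3.8427, -22.1251, -0.0024, -0.1013, 0.0231], 'tool_pos': [0.5361, -0.0908, 0.1737], 'tcp_rot': [0.1432, 0.9897, 0.0003, -0.0042], 'wrist_force': [0.3023, 0.0414, -0.4379], 'torque': [-0.0086, -0.0125, -0.0043], 'grip_width': -0.0002}
turn to D [-0.04 -0.48 -0.31]
tcp local [-0.0061 -0.0266] corner rel pivot y,z 4.4 79.7
F local 0.3 0.1 -0.4
red 156 [[-0.014, -0.062, 0.138], [-0.0, -0.058, 0.17], [0.012, -0.051, 0.191]]
finger 30 [[-0.016, -0.051, 0.168], [-0.008, -0.039, 0.185], [0.005, -0.03, 0.193]]
```

View pics/v1.png

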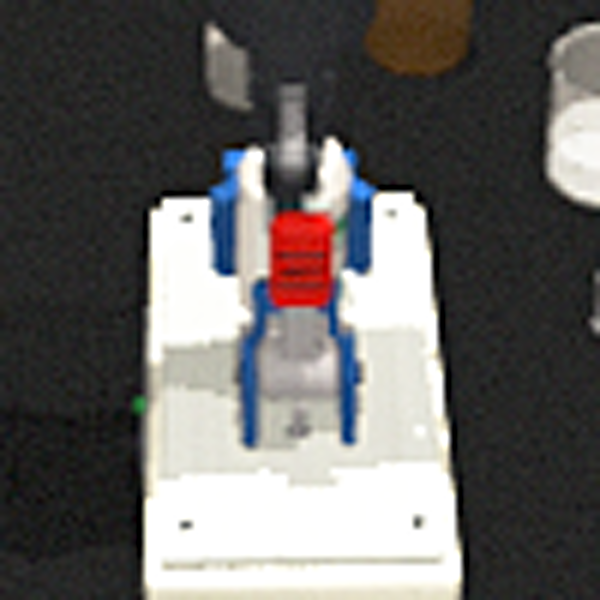

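send_rows(
  motion=[-3,-3,-1,0,-0.4,-0.3,255,-2,-6,-1,0,0,0,255,0,-7,0,0,0,0,255,0,-7,1,0,0,0,255,0,-7,2,0,0,0,255,0,-6,2,0,0,0,255,0,0,0,0,0,0,255,0,0,0,0,0,0,255],
)

```text
clock: 15.05
tool_pos: [0.535, -0.1138, 0.1752]
tcp_rot: [0.134, 0.991, 0.009, 0.002]
wrist_force: [1.5, 7.8, -1.5]
grip_width: -0.0001
```

```bash
python3 q.py v2
```

```text
{'clock': 15.05, 'joint_pos': [0.0267, 0.4669, 0.1593, 1.877, -0.1251, 0.8029, 1.5583], 'qvel': [-0.0013, -0.0069, -0.0161, -0.0026, -0.0154, 0.0045, 0.007], 'tau': [4.7796, -62.182, 8.2526, -23.0948, 2.1336, -0.3682, 0.0207], 'tool_pos': [0.535, -0.1138, 0.1752], 'tcp_rot': [0.1338, 0.991, 0.0091, 0.0022], 'wrist_force': [1.5307, 7.796, -1.5278], 'torque': [1.8312, -0.2819, -0.0449], 'grip_width': -0.0001}
turn to D [1.07 0.11 0.78]
tcp local [-0.0007 -0.0489] corner rel pivot y,z -17.9 81.2
F local -0.7 7.9 -1.5
red 140 [[-0.014, -0.08, 0.137], [-0.0, -0.073, 0.17], [0.034, -0.065, 0.339]]
finger 29 [[-0.011, -0.07, 0.171], [-0.0, -0.061, 0.184], [0.013, -0.052, 0.191]]
```

View pics/v2.png

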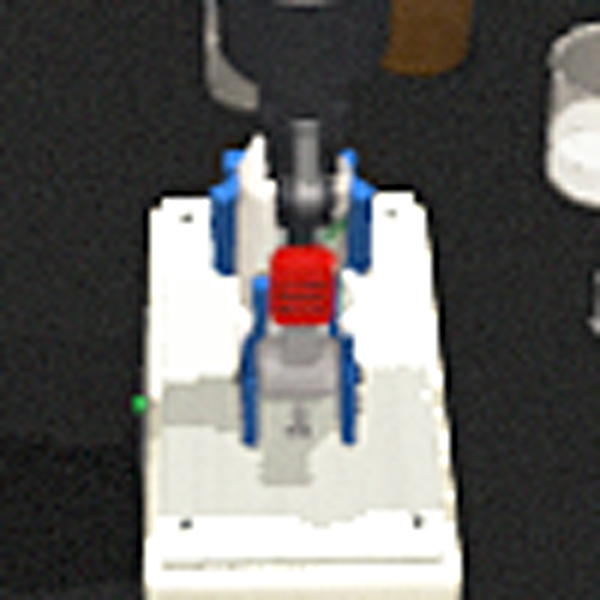

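send_rows(
  motion=[0,-8,1,0.3,0,0.2,255,0,-9,2,0.3,0,0.2,255,0,-9,3,0.3,0,0.2,255,0,-8,4,0.2,0,0,255,0,-8,4,0.2,0,0,255,0,-7,4,0.2,0,0,255,0,-5,3,0.2,0,0,255,0,-3,2,0.2,0,0,255],
)

```text
clock: 16.1
tool_pos: [0.5237, -0.1551, 0.1553]
tcp_rot: [0.132, 0.991, 0.002, 0.002]
wrist_force: [-0.8, 4.0, 0.1]
grip_width: -0.0
```

```bash
python3 q.py v3
```

```text
{'clock': 16.1, 'joint_pos': [0.0949, 0.4911, 0.1614, 1.9022, -0.1169, 0.7529, 1.6293], 'qvel': [0.0147, 0.0175, 0.0066, 0.0141, 0.015, -0.035, 0.02], 'tau': [2.1741, -61.8764, 5.9536, -21.8965, 0.9249, -0.4341, 0.0146], 'tool_pos': [0.5237, -0.1551, 0.1553], 'tcp_rot': [0.1317, 0.9913, 0.0017, 0.0023], 'wrist_force': [-0.774, 3.9669, 0.0836], 'torque': [0.9131, 0.0062, 0.0029], 'grip_width': -0.0}
turn to D [0.23 0.23 1.03]
tcp local [-0.0001 -0.0917] corner rel pivot y,z -60.7 61.3
F local -1.8 3.6 0.1
red 55 [[-0.013, -0.128, 0.112], [0.001, -0.123, 0.156], [0.04, -0.079, 0.421]]
finger 56 [[-0.009, -0.109, 0.147], [0.0, -0.105, 0.158], [0.01, -0.098, 0.171]]
```

View pics/v3.png

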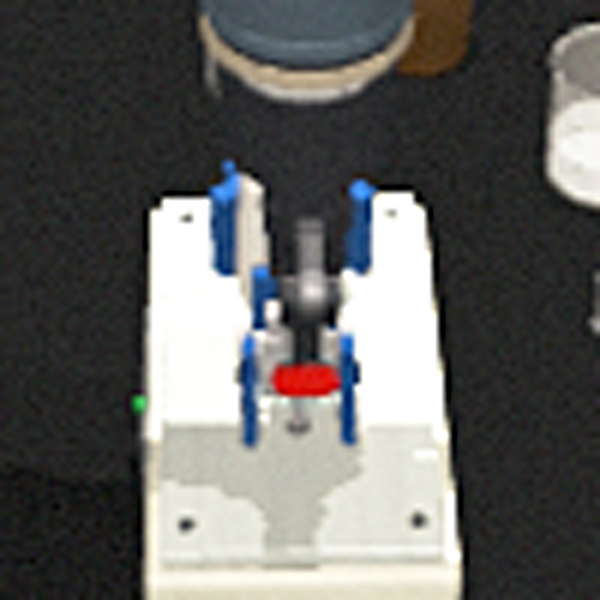

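send_rows(
  motion=[0,-4,3,0,0,0.3,255,0,-5,5,0,0,0.3,255,0,-4,5,0,0,0.3,255,0,-3,5,0,0,0,255,0,-3,5,0,0,0,255,0,-2,5,0,0,0,255,0,-1,3,0,0,0,255,0,0,2,0,0,0,255],
)

```text
clock: 17.15
tool_pos: [0.5172, -0.1806, 0.12]
tcp_rot: [0.141, 0.99, 0.0, 0.003]
wrist_force: [-0.9, 0.6, -0.0]
grip_width: -0.0003
```

```bash
python3 q.py v4
```

```text
{'clock': 17.15, 'joint_pos': [0.1478, 0.5411, 0.1542, 1.9344, -0.1297, 0.6703, 1.6693], 'qvel': [0.0047, 0.026, -0.0102, 0.0149, -0.0073, -0.0396, 0.0046], 'tau': [0.1292, -64.2881, 4.1427, -19.6532, 0.0289, 0.0273, 0.0127], 'tool_pos': [0.5172, -0.1806, 0.12], 'tcp_rot': [0.1411, 0.99, 0.0003, 0.0026], 'wrist_force': [-0.9189, 0.6026, -0.0426], 'torque': [0.0165, 0.0117, 0.0239], 'grip_width': -0.0003}
turn to D [ 0.07  0.3  -0.07]
tcp local [ 0.0008 -0.118 ] corner rel pivot y,z -87.0 26.0
F local -1.1 0.3 -0.0
red 155 [[-0.013, -0.157, 0.078], [0.001, -0.136, 0.085], [0.013, -0.109, 0.09]]
finger 43 [[-0.007, -0.134, 0.108], [0.001, -0.13, 0.123], [0.012, -0.123, 0.134]]
```

View pics/v4.png

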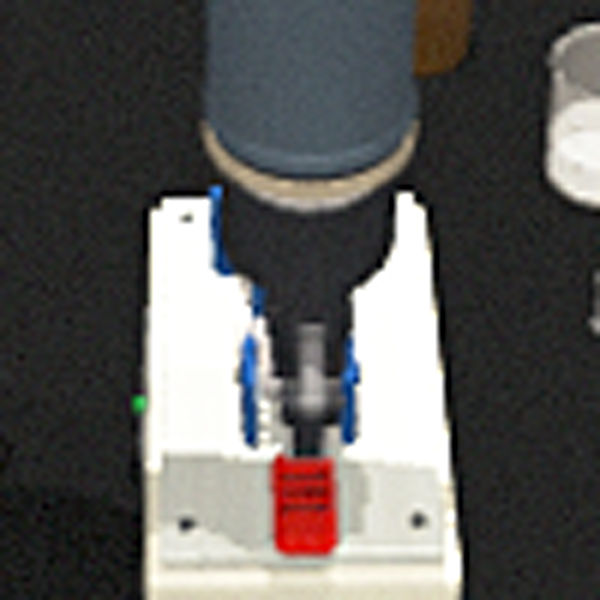

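send_rows(
  motion=[0,0,-8,0,0,0,255,0,0,-25,0,0,0,255,0,0,-35,0,0,0,255,0,0,-40,0,0,0,255,0,-20,-40,0,0,0,255,0,-40,-25,0,0,0,255,0,-45,-10,0,0,0,255,0,-45,0,0,0,0,255],
)

```text
clock: 18.2
tool_pos: [0.4761, -0.3234, 0.3146]
tcp_rot: [0.136, 0.991, 0.0, 0.006]
wrist_force: [0.6, -0.1, -0.4]
grip_width: 0.0002
```

send_rows(
  motion=[0,-45,0,0,0,0,255,0,-45,0,0,0,0,255,0,-40,0,0,0,0,255,0,-20,0,0,0,0,255,0,0,0,0,0,0,255,0,0,0,0,0,0,255,0,0,0,0,0,0,255,0,0,0,0,0,0,255],
)

```text
clock: 19.2
tool_pos: [0.4352, -0.4699, 0.3189]
tcp_rot: [0.135, 0.991, 0.0, 0.008]
wrist_force: [-0.4, 0.9, 0.1]
grip_width: -0.0
```

```bash
python3 - <<'E'
from h import *
from scipy.optimize import least_squares
o=st(); cen=np.array([.5493,-.067]); M=np.array([[np.cos(A),-np.sin(A)],[np.sin(A),np.cos(A)]])
for n in("side","top"):
    p=vision.read_camera(n); cv2.imwrite(f"pics/e_{n}.png",p["pixels"])
    r=(slice(170,300),slice(220,350)) if n=="side" else (slice(180,290),slice(230,360))
    cv2.imwrite(f"pics/e_{n}_c.png",cv2.resize(p["pixels"][r],None,fx=4.5,fy=4.5,interpolation=cv2.INTER_CUBIC))
    X,u,v=cloud(p); c=p["pixels"][v,u].astype(int); L=(X[:,:2]-cen)@M
    m=(abs(L[:,0])<.035)&(L[:,1]>.01)&(L[:,1]<.1)&(X[:,2]>.105)&(X[:,2]<.132)
    B=L[m]
    f=least_squares(lambda q:np.hypot(B[:,0]-q[0],B[:,1]-q[1])-.028,[0,.055],loss='soft_l1',f_scale=.002); print(n,"body",m.sum(),f.x.round(4))
    m=(abs(L[:,0])<.04)&(L[:,1]>.01)&(L[:,1]<.11)&(X[:,2]>.163)&(X[:,2]<.18); print("cap top",m.sum(),np.median(L[m],0).round(4),np.median(X[m,2]).round(4))
    b=(c[:,0]-c[:,2]>50)&(abs(L[:,0])<.03)&(X[:,2]>.085)&(L[:,1]<.04)&(L[:,1]>-.015)
    if b.sum(): print("pad top y",b.sum(),np.percentile(L[b,1],[2,50,98]).round(4))
    r=(abs(L[:,0])<.05)&(L[:,1]<.05)&(L[:,1]>-.2)&(X[:,2]>.06)&(c[:,2]-c[:,0]>70)&(c[:,2]-c[:,1]>70)
    if r.sum(): print("red",r.sum(),np.percentile(np.c_[L[r],X[r,2]],[3,50,97],axis=0).round(3).tolist())
    for k in["brown_bottle","small_bottle","beaker","yellow_box"]:
        for q in vision.look_for(p,k)[:1]: print(k,np.round(q["rect"]),round(q["conf"],2))
E
```

```text
{'clock': 19.2, 'joint_pos': [0.599, 0.4776, 0.2594, 1.4369, -0.1363, 1.2318, 2.1748], 'qvel': [-0.0109, -0.0051, -0.0015, 0.0032, 0.001, -0.0007, -0.0025], 'tau': [0.2138, -68.678, 5.2236, -29.8262, -0.0394, -0.0639, -0.0024], 'tool_pos': [0.4352, -0.4699, 0.3189], 'tcp_rot': [0.1349, 0.9908, 0.0002, 0.0079], 'wrist_force': [-0.3579, 0.919, 0.1418], 'torque': [-0.0411, 0.079, -0.0301], 'grip_width': -0.0}
side body 0 [0.    0.055]
cap top 0 [nan nan] nan
red 13 [[-0.013, -0.154, 0.076], [-0.013, -0.145, 0.084], [-0.01, -0.138, 0.087]]
beaker [344. 310.  20.  32.] 0.81
yellow_box [276. 330.  38.  55.] 0.56
top body 52 [0.0007 0.0575]
cap top 93 [0.0016 0.0575] 0.17
pad top y 41 [0.0176 0.0214 0.0253]
red 196 [[-0.015, -0.151, 0.079], [-0.002, -0.126, 0.085], [0.012, -0.099, 0.09]]
brown_bottle [202. 176.  23.  28.] 0.95
small_bottle [208. 216.  15.  14.] 0.72
beaker [394. 207.  21.  21.] 0.55
yellow_box [400. 266.  50.  26.] 0.82
  return _methods._mean(a, axis=axis, dtype=dtype,
  ret = um.true_divide(
  ret = ret.dtype.type(ret / rcount)
```

View pics/e_side.png

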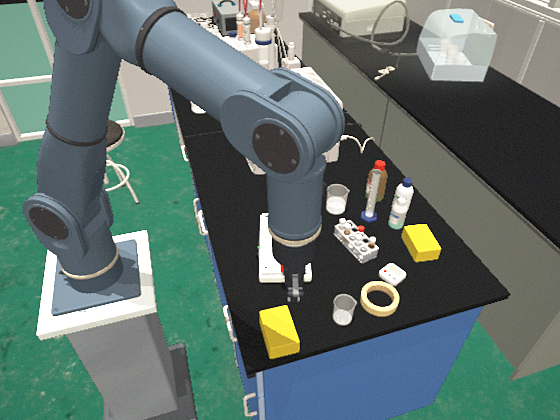

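View pics/e_top_c.png

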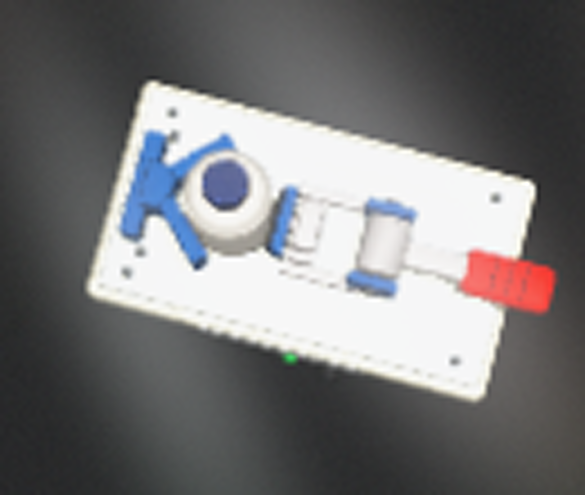

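View pics/e_side_c.png

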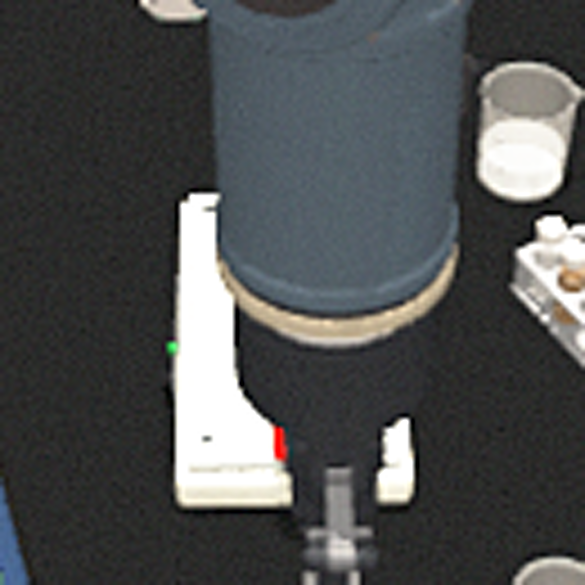

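```bash
python3 -c "
from workcell import order
print(order.finish_job())"
```

```text
the job is handed in; nothing more can be done
None
```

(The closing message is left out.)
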